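# Close up the dry-bath blocks and hold the contact thermometer on the spot

## Robot

A 6-joint arm with a two-finger parallel gripper is mounted at the origin on a cart in front of the work surface, level with it; the furniture and walls round the work are solid. World frame = base frame: x ahead of the robot, y to its left, z up, the work surface at z = 0. Lengths are in m, angles in rad, forces in N, time in s.
With the tool pointing down it reaches from about 0.25 to 0.775 m from the base axis. Payload 4 kg.
Tool frame: the origin (TCP) lies midway between the tips of the shut fingers; the grasp point (between the pads) lies 19 mm behind it; y points along the fingers, x is the direction in which the jaws open and shut, and the axes are right-handed (so a half turn about y gives the same grasp; the last joint's range is limited). The gripper opens to 94 mm and grips with 3 to 60 N. Pads are 16 mm wide; open, the fingers measure 119 mm over their backs; the gripper's body (75 mm by 177 mm) begins 78 mm behind the grasp point.
Start: joints at [-1.314, 0.087, 1.371, -0, 1.684, -0.103], TCP at [0.194, -0.515, 0.206] pointing down, gripper open.
Joint ranges: [-3.1, 3.1], [-0.76, 2.03], [0.27, 2.55], [-1.08, 4.22], [0.17, 2.65], [-2.57, 2.57]. Speed limits (rad/s): [2.79, 2.79, 3.14, 3.14, 3.14, 3.14].

## Interface

Orientations are given as [roll, pitch, yaw] about the fixed x, y, z axes, in that order (R = Rz(yaw) Ry(pitch) Rx(roll)).
In Python, from bench import robot gives the robot as it stands.
- The arm moves only by the shell command python3 -m creep 'ROWS'. ROWS is JSON, a list of rows, each a list of 7 numbers: the shift along the tool's x, y, z in mm, then the turn, a rotation vector about the tool's x, y, z in degrees, then the closure in counts, from 0 (fully open) to 255 (shut). A call has 1 to 5 rows; each row is the pose to reach, as a shift and turn from the pose commanded when the call began, along the tool's axes at that moment; what a row does not reach only later rows make up. A row lasts 1/8 s, in which the tool goes at most 62.5 mm and 10.7 degrees, less where a joint would pass 70% of its speed; a pose out of reach is approached as far as the arm can. A call with a gripper value outside its range is refused whole. The fingers move at their own pace and stop on an object; the grip force is fixed at half the most. Time passes only in rows, so rows that repeat a pose let the fingers close. It gives the time, the measured TCP pose, the force and the opening at its end, in the units of the state.
- robot.get_obs(): the state, without advancing time (a new reading comes with each control period).
- robot.snapshot(name): name is "scene" or "top" or "wrist"; returns a dict with "color" (384x512x3 uint8, blue, green, red), "fx", "fy", "cx", "cy" (pixels), "world_from_camera" (4x4, takes a point from camera to world coordinates); the wrist camera has in their place "mount" (4x4, takes a point from camera to tool coordinates, whose origin is the TCP and whose axes are the tool frame's). Camera axes: x right, y down, z forward; pixel columns grow to the right and rows downward; lengths in m; the calibration is good to about 2 mm. A picture is of the moment at which its call begins: read the wrist's pose just before it. There is no depth.
- robot.close_job(): hands the job in, once; it reports no verdict.
Trained networks look in the newest picture that a camera, given by its name, has taken for a name from the list of things; names that differ only in an ending like _2 or _b are one class to them, and where a whole thing is asked for, a point or a joint stands for the part that bears it (a point fixed in the world has none). Each returns a list of dicts, best first, with "p" (0 to 1); they miss things now and then, are a little off and sometimes report something else, mostly with a low value. They report only what shows in the picture. A call takes as long as a camera call. They do not tell look-alikes from the thing itself.
- robot.spot_in(name, camera): "point" ([x, y, z] in m, in world coordinates, good to about 4 mm: the middle of the surface that is visible of it).
- robot.landmark_of(name, camera): "point" ([x, y, z] in m, in world coordinates, good to about 4 mm: a listed point, or the origin of a listed thing).
The state is a dict: "time": time; "joint_positions": joint angles; "qvel": joint speeds; "joint_torque": joint torques, N m; "tool_pos": TCP position; "ee_rot": TCP orientation; "wrist_force": force on the tool from outside, world axes, zero at the start; "wrist_torque": the same for the moment, N m; "width": finger opening in m.
Only numpy, scipy, OpenCV 4.12 (cv2) and the standard library are available. Lean on these libraries where they do the work, as an engineer would, in place of code of your own. Each camera call takes 0.05 s, during which the arm holds its last target.

## Task

Slide the loose bare-metal block along its blue carrier until it sits flush against the dark block, with no gap left. Then take the contact thermometer out of its stand by the handle and hold it upright with its spring tip on the red spot on top of that block, pressing lightly so that the tip is pushed in about half way; never press hard. Finish like that, still holding the thermometer on the spot, with the blocks still together and the timer, marker and yellow-lidded cup left where they are.

Things in the scene. Friction and masses are not known exactly. Their poses are not given: they have to be found in the camera images.
- carrier: Blue flat carrier fixed to the bench, 210 (x) x 76 (y) mm, origin under its centre. Floor 6 mm thick; guide lips 6 mm wide along its long edges reach z = 14 mm and leave a channel 64 mm wide along x, open at the -x end (robot's side). The dark steel block (60 x 60 mm, top at z = 51 mm) is part of it, centred at x = +70 mm; its face towards the loose block is at x = +40 mm.
- block: Loose aluminium block, 60 x 60 x 45 mm, 0.3 to 0.6 kg, on the carrier's floor, 15 to 45 mm short of the dark block; origin under its centre, x towards the dark block. Eight 10 mm wells in its top, 19 mm apart, round the middle. Home, its origin is at x = +10, z = +6 mm in the carrier's frame. Push on its -x face above the lips, or grip across its 60 mm width.
- spot (a point): Centre of the red spot, a flat disc 16 mm across, in the middle of the loose block's top face (45 mm above the block's origin).
- stand: Grey stand for the thermometer, fixed to the bench: a 90 x 90 x 8 mm foot and on it a 50 x 50 mm post, top 78 mm above the bench, with a 19 mm wide vertical hole 67 mm deep in the middle. Origin at the centre of its underside, z up.
- probe: Contact thermometer, 0.12 kg, upright in the stand with 2 mm sideways play. Origin on its axis at the underside of its collar (78 mm above the bench), z up the handle. Collar 30 mm across, z 0 to 5 mm; round white handle 23 mm across, z 5 to 75 mm, black rings at 26 to 57 mm: grip there. Below, a 15 mm sheath to z = -46 mm, then the brass spring tip. Lift 65 mm to clear the stand.
- tip (a point): End of the brass spring tip (an 8 mm ball), on the thermometer's axis, 62 mm below the thermometer's origin when the spring is out.
- plunger (a joint): How far the spring tip is pushed into the thermometer: 0 = fully out, 0.012 m = fully in (stop). It takes 0.8 N to start and 0.4 N more per mm: 3.2 N at half way (6 mm), 5.6 N at the stop.
- timer: White lab timer lying on its back, 64 x 64 x 18 mm, between stand and carrier; bystander. Origin at the centre of its underside.
- marker: Black and white marker pen lying crosswise near the bench's front edge, 16 x 133 x 18 mm; bystander. Origin at the centre of its underside.
- cup: Clear specimen cup with yellow lid, 65 mm across, 64 mm high, behind the stand; bystander. Origin at the centre of its underside.
Mind the look-alikes: they are no part of the job. What is shaped like the probe but orange is not meant.

How it is judged:
By the outcome, as a careful person would: the job done as asked, in the order asked, and still so for the second after the job is handed in, while the arm keeps its last pose, push and grip.
It also fails if it takes over 51 s, if anything falls off the work surface, if the arm or the gripper's body presses on something with over 40 N, if the wrist force passes 120 N, or if a joint passes its speed limit or range.

## Working session

There is one attempt and no reset: what is moved stays moved. The work goes in short steps, Python scripts to look and compute and a shell command to move; the robot and the scene stay as the last step left them, time stands still between calls to the robot, and variables do not carry over. Pictures are saved under pics/ and viewed, and the job is handed in when it is done.

```bash
mkdir -p pics; ls
python3 - <<'E'
from bench import robot
import cv2
o=robot.get_obs()
for k,v in o.items(): print(k,v)
for c in ["scene","top"]:
    s=robot.snapshot(c); cv2.imwrite(f"pics/{c}0.png",s["color"]); print(c,s["fx"],s["cx"],s["cy"],s["world_from_camera"])
    for n in ["carrier","block","stand","probe","timer","marker","cup"]:
        for d in robot.landmark_of(n,c)[:3]: print(n,[round(float(x),3) for x in d["point"]],round(float(d["p"]),2))
    for n in ["spot","tip"]:
        for d in robot.landmark_of(n,c)[:3]: print(n,[round(float(x),3) for x in d["point"]],round(float(d["p"]),2))
print(robot.get_obs()["time"])
E
```

```text
pics
time 0.0
joint_positions [-1.31410927e+00  8.79428887e-02  1.37222996e+00 -2.19736382e-05
  1.68358498e+00 -1.03117839e-01]
qvel [ 2.18527424e-03 -2.06970342e-04 -9.15804366e-04 -4.71457238e-05
  7.43307375e-04  2.73204959e-04]
joint_torque [-1.11006455e-03 -3.40185642e+01 -3.02432263e+01  7.17796222e-02
  3.30775569e-02 -1.81462215e-04]
tool_pos [ 0.19349199 -0.51426422  0.20432312]
ee_rot [-1.57059518  0.00215592 -1.21099366]
wrist_force [-0.74731695  0.64062891 -0.99758517]
wrist_torque [-0.00957498  0.00821882  0.02427051]
width 0.09389817958717839
scene 364.9633369562183 250.5300940678393 190.5192749997368 [[-0.75819373 -0.49523144  0.42413216  0.15721188]
 [-0.65192848  0.56433546 -0.50647284  0.54838375]
 [ 0.01146846 -0.66050836 -0.75073109  0.71043296]
 [ 0.          0.          0.          1.        ]]
carrier [0.503, 0.302, -0.001] 0.92
block [0.488, 0.301, 0.011] 0.65
stand [0.464, -0.02, 0.0] 0.81
stand [0.575, 0.117, 0.004] 0.51
probe [0.555, -0.001, 0.066] 0.68
probe [0.46, -0.018, 0.078] 0.64
probe [0.516, -0.133, 0.059] 0.59
timer [0.573, 0.114, 0.003] 0.58
marker [0.368, 0.052, 0.001] 0.58
cup [0.675, -0.033, 0.002] 0.81
spot [0.485, 0.3, 0.05] 0.87
top 392.81994170647715 254.9387458407768 193.40730095158605 [[ 0.02110261 -0.98386698  0.17765259  0.36585212]
 [-0.99964528 -0.01787625  0.01974233  0.07877802]
 [-0.01624807 -0.17800618 -0.98389522  0.95784047]
 [ 0.          0.          0.          1.        ]]
carrier [0.502, 0.3, 0.002] 0.73
block [0.487, 0.296, 0.004] 0.78
stand [0.464, -0.019, -0.002] 0.59
probe [0.461, -0.017, 0.08] 0.74
probe [0.557, 0.001, 0.063] 0.69
probe [0.513, -0.136, 0.061] 0.47
timer [0.571, 0.119, 0.002] 0.92
timer [0.463, -0.018, -0.0] 0.68
marker [0.373, 0.059, -0.001] 0.96
cup [0.679, -0.033, -0.001] 0.95
cup [0.488, 0.299, 0.058] 0.33
spot [0.485, 0.298, 0.056] 0.91
1.0
```

View pics/scene0.png

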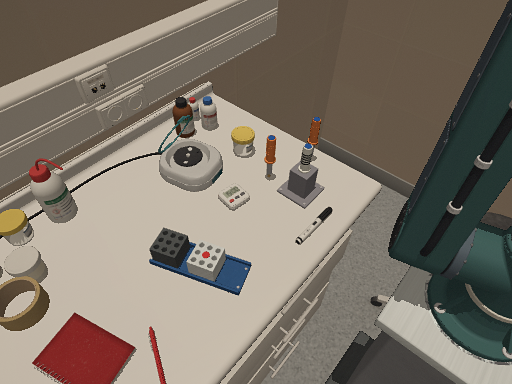

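View pics/top0.png

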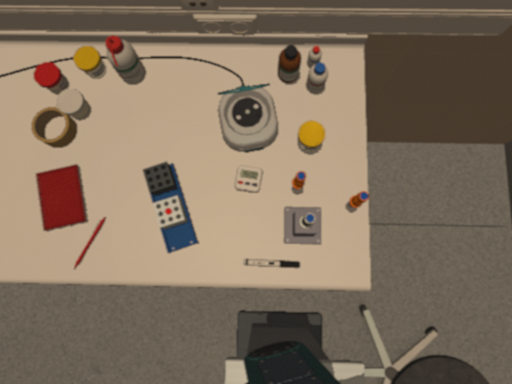

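Run:
```python
import cv2,numpy as np
a=cv2.imread("pics/top0.png")[155:260,130:210]; b=cv2.imread("pics/scene0.png")[220:300,140:260]
c=cv2.imread("pics/top0.png")[160:275,230:380]; d=cv2.imread("pics/scene0.png")[105:250,215:345]
for n,i,k in [("a",a,6),("b",b,6),("d",d,4)]:
    cv2.imwrite(f"pics/crop_{n}.png",cv2.resize(i,None,fx=k,fy=k,interpolation=cv2.INTER_CUBIC))
```

```text
(no output)
```

View pics/crop_a.png

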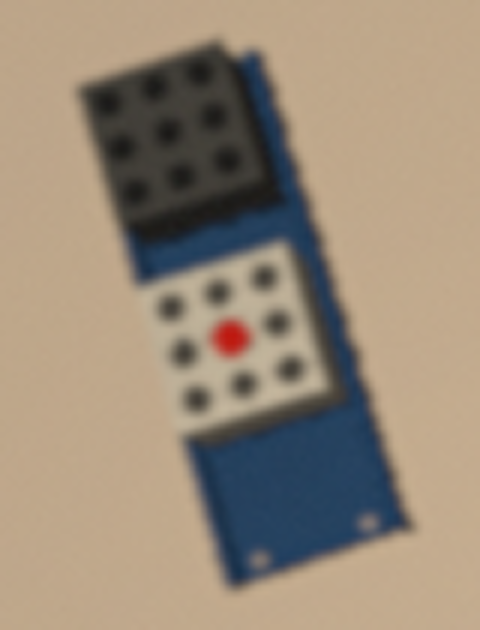

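View pics/crop_b.png

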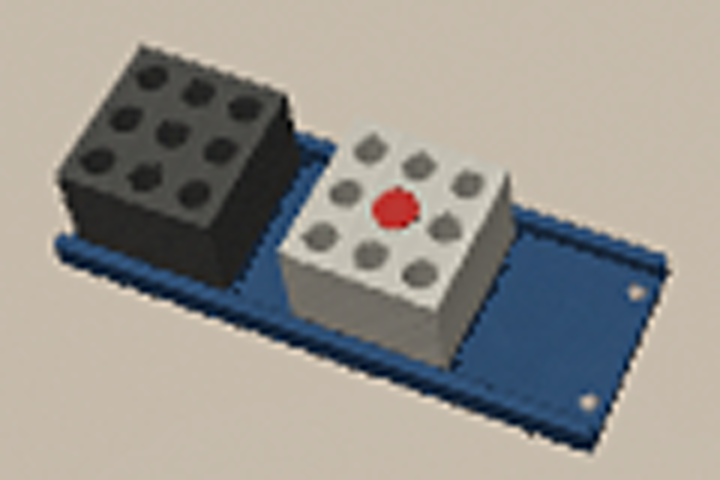

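View pics/crop_d.png

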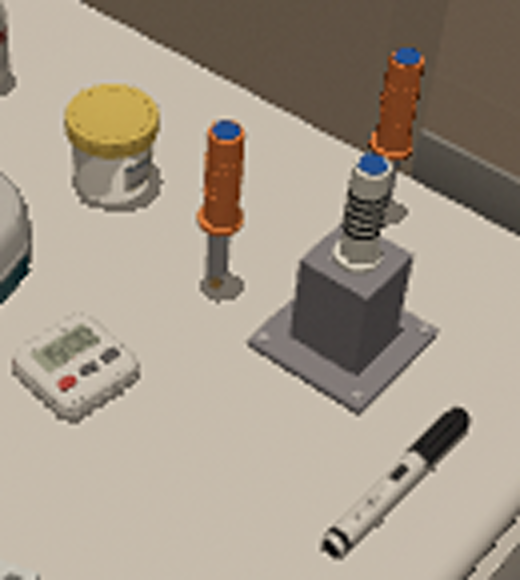

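```bash
cat > h.py <<'E'
import numpy as np
K={"scene":(364.9633,250.53009,190.51927),"top":(392.81994,254.93875,193.4073)}
W={"scene":np.array([[-0.75819373,-0.49523144,0.42413216,0.15721188],[-0.65192848,0.56433546,-0.50647284,0.54838375],[0.01146846,-0.66050836,-0.75073109,0.71043296]]),
"top":np.array([[0.02110261,-0.98386698,0.17765259,0.36585212],[-0.99964528,-0.01787625,0.01974233,0.07877802],[-0.01624807,-0.17800618,-0.98389522,0.95784047]])}
def onplane(cam,uv,z):
    f,cx,cy=K[cam];uv=np.atleast_2d(np.array(uv,float))
    d=np.c_[(uv[:,0]-cx)/f,(uv[:,1]-cy)/f,np.ones(len(uv))]@W[cam][:,:3].T
    o=W[cam][:,3]; t=(z-o[2])/d[:,2]
    return o+d*t[:,None]
def crop(P,k,o): return (np.array(P,float)+.5)/k-.5+np.array(o)
E
python3 - <<'E'
from h import *
D={"top":([(107,103),(155,88),(201,73),(121,147),(168,131),(214,116),(134,191),(181,177),(228,160)],[(171,307),(218,293),(264,277),(183,353),(231,338),(277,323),(196,400),(243,384),(290,369)],(130,155)),
"scene":([(152,77),(199,92),(246,108),(126,118),(173,133),(220,150),(97,160),(146,176),(195,193)],[(371,149),(420,165),(468,184),(346,192),(395,209),(445,227),(321,237),(371,255),(420,273)],(140,220))}
for c,(a,b,o) in D.items():
    r=[]
    for P in (a,b):
        w=onplane(c,crop(P,6,o),0.051)[:,:2]; m=w.mean(0)
        g=w.reshape(3,3,2); e1=(g[:,2]-g[:,0]).mean(0); e2=(g[2]-g[0]).mean(0)
        print(c,m.round(4),"pitch",np.linalg.norm(e1)/2,np.linalg.norm(e2)/2,"ang",np.degrees(np.arctan2(e1[1],e1[0])),np.degrees(np.arctan2(e2[1],e2[0])))
        r.append(m)
    d=r[0]-r[1]; print("sep",np.linalg.norm(d),np.degrees(np.arctan2(d[1],d[0])))
# stand / probe: handle top blue
print("probe top scene",onplane("scene",crop([(374,164)],4,(215,105)),.153),"top",onplane("top",[(312,218)],.153))
E
```

```text
top [0.5661 0.3291] pitch 0.019341249668669534 0.018865897991809794 ang -70.25820502251729 -159.95792779384928
top [0.4843 0.2992] pitch 0.01900990740864274 0.0189336120354952 ang -70.66927406194297 -161.38210879842475
sep 0.08709663676029337 20.067808410998044
scene [0.5664 0.3299] pitch 0.019088415093188434 0.019010123978529116 ang -159.56767095963656 109.80601558019329
scene [0.4846 0.2999] pitch 0.018925691612780612 0.019194300247733304 ang -160.84652409188277 109.18912287216637
sep 0.08715909103364505 20.124898391326496
probe top scene [[ 0.46228098 -0.01831733  0.153     ]] top [[ 0.46197666 -0.02336903  0.153     ]]
```

Candidates for the thermometer in the scene picture are the orange one at (270,150), another orange one at (315,130), and the white-handled one in the grey stand at (307,158). The close crop shows the third is white with black rings, so I choose that one. The block gap is about 27 mm and the carrier yaw is about 20°. First I move to a point behind the block.

```bash
python3 -m creep '[[-660,0,504,0,0.6,0,170],[-660,0,504,0,0.6,0,170],[-660,0,504,0,0.6,0,170],[-660,0,504,0,0.6,0,170],[-660,0,504,0,0.6,0,170]]'
```

```text
time: 1.62
tool_pos: [0.2839, -0.2138, 0.2057]
ee_rot: [-1.57, -0.001, -1.222]
wrist_force: [1.6, -0.4, 1.1]
width: 0.0475
```

```bash
python3 -m creep '[[-405,0,305,0,0,0,170],[-405,0,305,0,0,0,170],[-405,0,305,0,0,0,170],[-405,0,305,0,0,0,170],[-405,0,305,0,0,0,170]]'
cat > d.py <<'E'
import sys
from h import *
from bench import robot
from scipy.spatial.transform import Rotation as R
o=robot.get_obs(); Rm=R.from_euler('xyz',o["ee_rot"]).as_matrix()
t=np.array([float(x) for x in sys.argv[1:4]])
print("t",o["time"],"pos",np.round(o["tool_pos"],4),"rot",np.round(np.degrees(o["ee_rot"]),2),"F",np.round(o["wrist_force"],1),"w",round(o["width"],4))
print("shift mm",np.round(Rm.T@(t-o["tool_pos"])*1000,1))
E
python3 d.py 0.4328 0.2807 0.15
```

```text
time: 2.25
tool_pos: [0.3752, 0.0855, 0.206]
ee_rot: [-1.569, -0.001, -1.221]
wrist_force: [0.9, -1.0, 0.9]
width: 0.0315
t 2.25 pos [0.3752 0.0855 0.206 ] rot [-8.989e+01 -6.000e-02 -6.996e+01] F [ 0.9 -1.   0.9] w 0.0315
shift mm [-163.7   56.   120.9]
```

```bash
python3 -m creep '[[-60,0,45,0,0,0,170],[-110,15,80,0,0,0,170],[-152,40,109,0,0,0,170],[-152,80,109,0,0,0,170],[-152,100,109,0,0,0,170]]'; python3 d.py 0.4328 0.2807 0.022
```

```text
time: 2.88
tool_pos: [0.4238, 0.264, 0.1024]
ee_rot: [-1.575, -0.001, -1.219]
wrist_force: [0.7, -0.3, -0.7]
width: 0.0318
t 2.875 pos [0.4238 0.264  0.1024] rot [-9.027e+01 -3.000e-02 -6.986e+01] F [ 0.7 -0.3 -0.7] w 0.0318
shift mm [-12.6  80.3  14.6]
```

```bash
python3 -m creep '[[0,0,0,0,0,0,170],[0,0,0,0,0,0,170]]'; python3 d.py 0.4328 0.2807 0.022
python3 - <<'E'
from bench import robot
import cv2
s=robot.snapshot("wrist"); cv2.imwrite("pics/w1.png",s["color"]); print(s["mount"],s["fx"],s["cx"],s["cy"])
E
```

```text
time: 3.12
tool_pos: [0.4261, 0.2636, 0.1068]
ee_rot: [-1.569, 0.0, -1.222]
wrist_force: [0.5, -0.4, -0.5]
width: 0.031
t 3.125 pos [0.4261 0.2636 0.1068] rot [-8.988e+01  1.000e-02 -7.000e+01] F [ 0.5 -0.4 -0.5] w 0.031
shift mm [-13.7  84.8  12. ]
[[ 9.99997919e-01 -1.91968658e-03 -6.90949721e-04 -8.13903342e-04]
 [ 2.08984042e-04 -2.40500720e-01  9.70648937e-01 -1.79826427e-01]
 [-2.02951564e-03 -9.70647062e-01 -2.40499819e-01  7.01818704e-02]
 [ 0.00000000e+00  0.00000000e+00  0.00000000e+00  1.00000000e+00]] 344.8826046827015 256.77335566712947 188.4433763169631
```

View pics/w1.png

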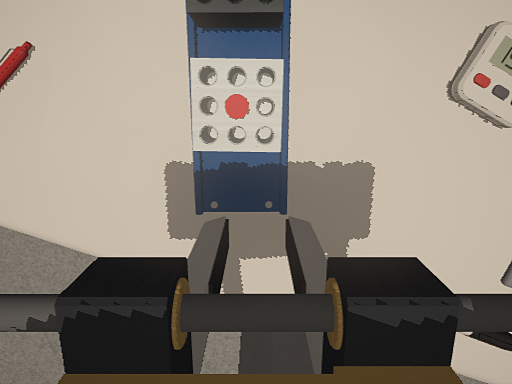

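The wrist view shows the block square to the tool. Its red spot is at (237,106), left of the finger centreline at about x=257, and the dark block is at the top edge.

```bash
cat > w.py <<'E'
from h import *
from scipy.spatial.transform import Rotation as R
M=np.array([[ 9.99997919e-01,-1.91968658e-03,-6.90949721e-04,-8.13903342e-04],[2.08984042e-04,-2.40500720e-01,9.70648937e-01,-1.79826427e-01],[-2.02951564e-03,-9.70647062e-01,-2.40499819e-01,7.01818704e-02],[0,0,0,1]])
def wp(uv,pos,rot,z):
    T=np.eye(4);T[:3,:3]=R.from_euler('xyz',rot).as_matrix();T[:3,3]=pos;T=T@M
    d=T[:3,:3]@np.array([(uv[0]-256.7734)/344.8826,(uv[1]-188.4434)/344.8826,1]);o=T[:3,3]
    return o+d*(z-o[2])/d[2]
E
python3 - <<'E'
from w import *
print(wp((237,106),[.4261,.2636,.1068],[-1.569,0,-1.222],.051), wp((237,151.5),[.4261,.2636,.1068],[-1.569,0,-1.222],.051))
E
python3 -m creep '[[-14,10,12,0,0,0,170],[-14,40,12,0,0,0,170],[-14,70,12,0,0,0,170],[-14,84,12,0,0,0,170],[-14,84,12,0,0,0,170]]'; python3 d.py 0.4581 0.2899 0.022
```

```text
[0.48556085 0.30013541 0.051     ] [0.45687357 0.2902105  0.051     ]
time: 3.8
tool_pos: [0.4318, 0.2805, 0.0215]
ee_rot: [-1.571, -0.0, -1.222]
wrist_force: [-0.7, -0.5, 0.5]
width: 0.0314
t 3.8 pos [0.4318 0.2805 0.0215] rot [-9.003e+01 -1.000e-02 -7.001e+01] F [-0.7 -0.5  0.5] w 0.0314
shift mm [ 0.2 -0.5 28. ]
```

```bash
python3 -m creep '[[0,0,8,0,0,0,170],[0,0,14,0,0,0,170],[0,0,18,0,0,0,170],[0,0,21,0,0,0,170],[0,0,24,0,0,0,170]]';python3 -m creep '[[0,0,3,0,0,0,170],[0,0,6,0,0,0,170],[0,0,9,0,0,0,170],[0,0,12,0,0,0,170],[0,0,14,0,0,0,170]]'; python3 d.py 0.4581 0.2899 0.022
```

```text
time: 4.42
tool_pos: [0.454, 0.2889, 0.0215]
ee_rot: [-1.572, -0.0, -1.221]
wrist_force: [-2.6, -1.0, 2.7]
width: 0.0316
time: 5.05
tool_pos: [0.4677, 0.2938, 0.0214]
ee_rot: [-1.571, -0.0, -1.221]
wrist_force: [-3.6, -0.9, 2.6]
width: 0.0313
t 5.05 pos [0.4677 0.2938 0.0214] rot [-9.001e+01 -1.000e-02 -6.998e+01] F [-3.6 -0.9  2.6] w 0.0313
shift mm [  0.4  -0.6 -10.3]
```

```bash
python3 -m creep '[[0,0,1.5,0,0,0,170],[0,0,3,0,0,0,170],[0,0,4,0,0,0,170],[0,0,5,0,0,0,170],[0,0,5,0,0,0,170]]'; python3 d.py 0.4581 0.2899 0.022
```

```text
time: 5.68
tool_pos: [0.4724, 0.2955, 0.0214]
ee_rot: [-1.57, -0.0, -1.222]
wrist_force: [-2.2, -1.3, 2.9]
width: 0.0314
t 5.675 pos [0.4724 0.2955 0.0214] rot [-8.998e+01 -1.000e-02 -6.999e+01] F [-2.2 -1.3  2.9] w 0.0314
shift mm [  0.3  -0.6 -15.4]
```

```bash
python3 -m creep '[[0,0,1,0,0,0,170],[0,0,2,0,0,0,170],[0,0,2,0,0,0,170]]'; python3 -m creep '[[0,0,1,0,0,0,170],[0,0,2,0,0,0,170],[0,0,2,0,0,0,170]]'; python3 d.py 0.4581 0.2899 0.022
```

```text
time: 6.05
tool_pos: [0.4731, 0.2957, 0.0214]
ee_rot: [-1.573, -0.0, -1.221]
wrist_force: [-5.0, -2.5, 4.1]
width: 0.0313
time: 6.42
tool_pos: [0.473, 0.2957, 0.0214]
ee_rot: [-1.578, -0.001, -1.221]
wrist_force: [-11.5, -5.0, 7.8]
width: 0.0311
t 6.425 pos [0.473  0.2957 0.0214] rot [-9.041e+01 -3.000e-02 -6.997e+01] F [-11.5  -5.    7.8] w 0.0311
shift mm [  0.3  -0.5 -16. ]
```

```bash
python3 -m creep '[[0,0,1,0,0,0,170],[0,0,1,0,0,0,170],[0,0,-6,0,0,0,170],[0,0,-15,0,0,0,170],[0,0,-25,0,0,0,170]]'; python3 -m creep '[[0,-30,-10,0,0,0,150],[0,-90,-15,0,0,0,130],[0,-130,-20,0,0,0,130],[0,-130,-20,0,0,0,130],[0,-130,-20,0,0,0,130]]'; python3 d.py 0.4581 0.2899 0.022;python3 - <<'E'
from bench import robot
import cv2
for c in ("wrist","scene"):
  s=robot.snapshot(c)["color"]; cv2.imwrite(f"pics/{c}2.png",s)
cv2.imwrite("pics/scene2c.png",cv2.resize(s[200:310,140:270],None,fx=5,fy=5,interpolation=cv2.INTER_CUBIC))
E
```

```text
time: 7.05
tool_pos: [0.4525, 0.2882, 0.0214]
ee_rot: [-1.57, -0.0, -1.222]
wrist_force: [0.1, -0.5, 0.5]
width: 0.0315
time: 7.68
tool_pos: [0.4331, 0.2811, 0.1502]
ee_rot: [-1.572, -0.0, -1.221]
wrist_force: [-0.5, -0.2, -0.8]
width: 0.0462
t 7.675 pos [0.4331 0.2811 0.1502] rot [-9.007e+01 -2.000e-02 -6.998e+01] F [-0.5 -0.2 -0.8] w 0.0462
shift mm [  0.3 128.2  26.7]
```

View pics/wrist2.png

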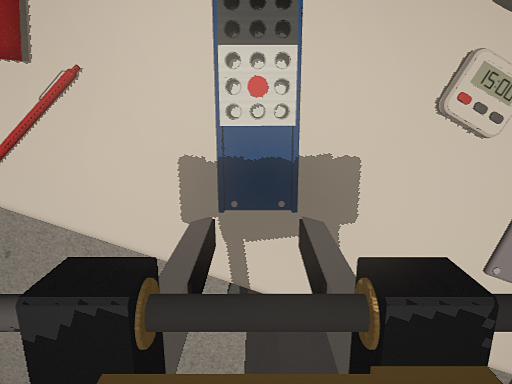

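View pics/scene2c.png

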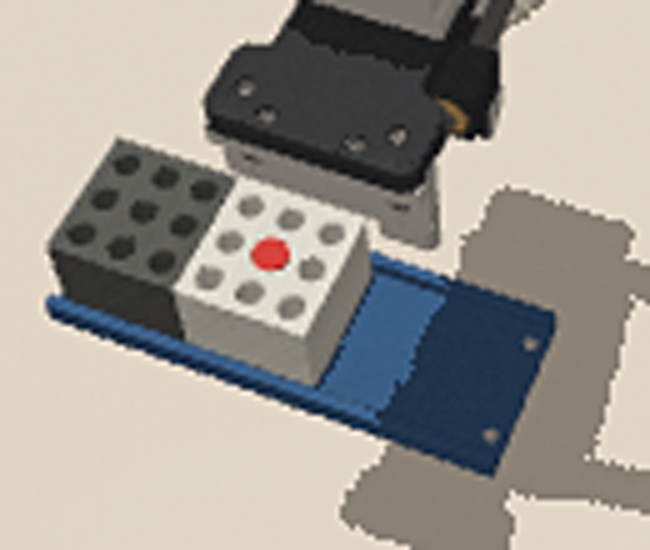

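The wrist view shows the white block, with its spot at (258,87), butting the dark block with no gap. The scene crop shows the same. Next is the thermometer.

```bash
python3 - <<'E'
from w import *
p=[.4331,.2811,.1502];r=np.radians([-90.07,-.02,-69.98])
print(wp((258,87),p,r,.051))
E
python3 d.py 0.442 -0.026 0.21
```

```text
[0.51029894 0.30908018 0.051     ]
t 7.775 pos [0.4326 0.2808 0.149 ] rot [-9.024e+01 -3.000e-02 -6.999e+01] F [-0.4 -0.5 -1.2] w 0.0462
shift mm [291.5 -60.4 -96.4]
```

```bash
python3 -m creep '[[20,-55,-6,0,0,0,100],[75,-60,-25,0,0,0,100],[130,-60,-43,0,0,0,100],[185,-60,-61,0,0,0,100],[240,-60,-79,0,0,0,100]]'; python3 -m creep '[[50,0,-17,0,0,0,100],[50,0,-17,0,0,0,100],[50,0,-17,0,0,0,100]]'
python3 - <<'E'
from bench import robot
import cv2
o=robot.get_obs();print(o["time"],list(o["tool_pos"].round(4)),list(o["ee_rot"].round(4)),o["width"])
s=robot.snapshot("wrist")["color"]; cv2.imwrite(f"pics/wrist3.png",s)
s=robot.snapshot("top")["color"]; cv2.imwrite(f"pics/top3.png",s)
E
```

```text
time: 8.4
tool_pos: [0.4408, 0.0272, 0.2095]
ee_rot: [-1.574, 0.001, -1.221]
wrist_force: [0.3, -0.2, 0.3]
width: 0.057
time: 8.78
tool_pos: [0.4423, -0.0236, 0.2101]
ee_rot: [-1.573, 0.002, -1.222]
wrist_force: [-0.2, -0.2, -0.7]
width: 0.0573
8.775 [np.float64(0.4423), np.float64(-0.0236), np.float64(0.2101)] [np.float64(-1.5728), np.float64(0.0019), np.float64(-1.222)] 0.057320807135367184
```

View pics/wrist3.png

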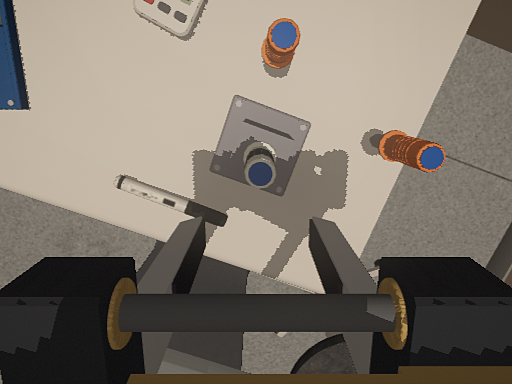

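The wrist view shows the white thermometer's blue cap at (261,174), in the grey stand. Orange ones are at (283,36) and (430,157), clear of the fingers.

```bash
python3 - <<'E'
from w import *
p=[.4423,-.0236,.2101];r=[-1.5728,.0019,-1.222]
for z in (.15,.153): print(wp((261,174),p,r,z), wp((261,152),p,r,.083))
g=wp((261,174),p,r,.153)
E
python3 d.py 0.462 -0.019 0.101
```

```text
[ 0.4628544  -0.01816823  0.15      ] [ 0.46895241 -0.01664189  0.083     ]
[ 0.46342464 -0.01792901  0.153     ] [ 0.46895241 -0.01664189  0.083     ]
t 8.875 pos [ 0.4425 -0.0227  0.2107] rot [-9.006e+01  6.000e-02 -6.988e+01] F [-0.3  0.1 -0.1] w 0.0571
shift mm [  3.3 109.7  19.7]
```

```bash
python3 -m creep '[[3,0,20.5,0,0,0,100],[3,0,20.5,0,0,0,100],[3,40,20.5,0,0,0,100],[3,80,20.5,0,0,0,100],[3,109,20.5,0,0,0,100]]'; python3 -m creep '[[0,0,0,0,0,0,100],[0,0,0,0,0,0,100]]'; python3 d.py 0.463 -0.018 0.101;python3 - <<'E'
from bench import robot
import cv2
s=robot.snapshot("wrist")["color"]; cv2.imwrite(f"pics/wrist4.png",s)
E
```

```text
time: 9.5
tool_pos: [0.4616, -0.0187, 0.1005]
ee_rot: [-1.573, 0.001, -1.219]
wrist_force: [-0.2, -0.8, -0.2]
width: 0.0572
time: 9.75
tool_pos: [0.4636, -0.0194, 0.1038]
ee_rot: [-1.569, -0.001, -1.221]
wrist_force: [1.1, 0.5, -0.6]
width: 0.0569
t 9.75 pos [ 0.4636 -0.0194  0.1038] rot [-8.991e+01 -6.000e-02 -6.993e+01] F [ 1.1  0.5 -0.6] w 0.0569
shift mm [-1.5  2.8 -0.1]
```

View pics/wrist4.png

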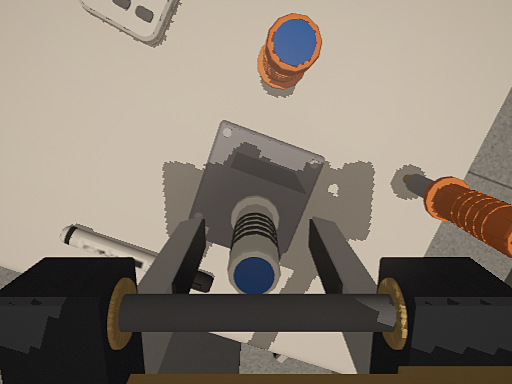

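```bash
python3 - <<'E'
from w import *
print(wp((254,275),[.4636,-.0194,.1038],np.radians([-89.91,-.06,-69.93]),.153))
E
python3 -m creep '[[-1,2,0,0,0,0,100],[-1,2,0,0,0,0,130],[-1,2,0,0,0,0,160],[-1,2,0,0,0,0,200],[-1,2,0,0,0,0,255]]';python3 -m creep '[[0,0,0,0,0,0,255],[0,0,0,0,0,0,255],[0,0,0,0,0,0,255],[0,0,0,0,0,0,255]]'; python3 d.py 0.463 -0.018 0.101
```

```text
[ 0.46344864 -0.01712619  0.153     ]
time: 10.42
tool_pos: [0.4626, -0.0188, 0.1004]
ee_rot: [-1.571, 0.0, -1.222]
wrist_force: [-0.9, 0.9, 0.4]
width: 0.0224
time: 10.92
tool_pos: [0.4626, -0.0188, 0.1005]
ee_rot: [-1.571, -0.0, -1.221]
wrist_force: [-0.0, 0.7, 0.1]
width: 0.0225
t 10.925 pos [ 0.4626 -0.0188  0.1005] rot [-90.01  -0.   -69.98] F [-0.   0.7  0.1] w 0.0225
shift mm [-0.6 -0.5  0.6]
```

```bash
python3 -m creep '[[0,-10,0,0,0,0,255],[0,-30,0,0,0,0,255],[0,-55,0,0,0,0,255],[0,-80,0,0,0,0,255],[0,-100,0,0,0,0,255]]';python3 -m creep '[[0,0,0,0,0,0,255],[0,0,0,0,0,0,255]]'; python3 d.py 0.51 0.309 0.20;python3 - <<'E'
from bench import robot
import cv2
s=robot.snapshot("wrist")["color"]; cv2.imwrite(f"pics/wrist5.png",s)
s=robot.snapshot("scene")["color"]; cv2.imwrite(f"pics/scene5.png",cv2.resize(s[80:280,180:400],None,fx=3,fy=3))
E
```

```text
time: 11.55
tool_pos: [0.4629, -0.0189, 0.2022]
ee_rot: [-1.57, -0.001, -1.222]
wrist_force: [-1.1, 0.5, -1.6]
width: 0.0224
time: 11.8
tool_pos: [0.4623, -0.0188, 0.1997]
ee_rot: [-1.572, 0.0, -1.221]
wrist_force: [-0.7, -0.2, -1.6]
width: 0.0227
t 11.8 pos [ 0.4623 -0.0188  0.1997] rot [-9.006e+01  3.000e-02 -6.998e+01] F [-0.7 -0.2 -1.6] w 0.0227
shift mm [-291.6   -0.4  157. ]
```

View pics/wrist5.png

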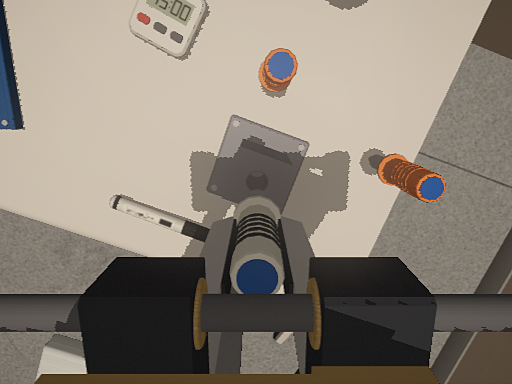

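View pics/scene5.png

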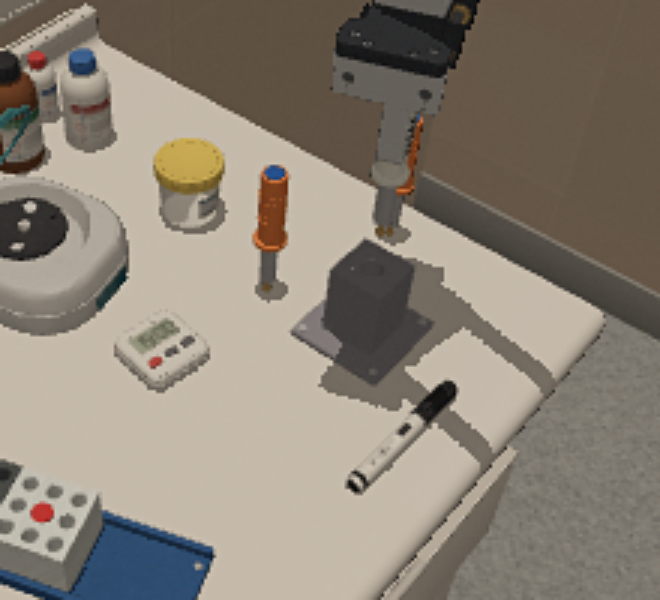

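The thermometer is held and clear of the stand, with its tip at crop pixel (388,233). Now I carry it over the block.

```bash
python3 - <<'E'
from h import *
print(onplane("scene",[(388.5/3-.17+180,233/3-.17+80)],.119))
E
python3 -m creep '[[-20,0,11,0,0,0,255],[-65,0,35,0,0,0,255],[-115,0,62,0,0,0,255],[-165,0,89,0,0,0,255],[-215,0,116,0,0,0,255]]';python3 -m creep '[[-40,0,21,0,0,0,255],[-65,0,35,0,0,0,255],[-77,0,41,0,0,0,255],[-77,0,41,0,0,0,255],[-77,0,41,0,0,0,255]]'; python3 d.py 0.51 0.309 0.150
```

```text
[[ 0.45484058 -0.02026209  0.119     ]]
time: 12.52
tool_pos: [0.4977, 0.2245, 0.1993]
ee_rot: [-1.573, -0.0, -1.222]
wrist_force: [1.2, 0.5, -1.5]
width: 0.0226
time: 13.15
tool_pos: [0.5103, 0.3081, 0.2003]
ee_rot: [-1.571, -0.001, -1.223]
wrist_force: [0.2, 0.0, -1.3]
width: 0.0227
t 13.15 pos [0.5103 0.3081 0.2003] rot [-9.004e+01 -4.000e-02 -7.005e+01] F [ 0.2  0.  -1.3] w 0.0227
shift mm [-1.  50.3  0.1]
```

```bash
python3 -m creep '[[0,15,0,0,0,0,255],[0,35,0,0,0,0,255],[0,49,0,0,0,0,255],[0,49,0,0,0,0,255],[0,49,0,0,0,0,255]]'; python3 d.py 0.51 0.309 0.150
python3 - <<'E'
from bench import robot
import cv2
for c,(y,x) in {"scene":((120,280),(130,290)),"top":((120,260),(110,250)),"wrist":((0,384),(0,512))}.items():
    s=robot.snapshot(c)["color"];cv2.imwrite(f"pics/{c}6.png",s)
    if c!="wrist": cv2.imwrite(f"pics/{c}6c.png",cv2.resize(s[y[0]:y[1],x[0]:x[1]],None,fx=4,fy=4,interpolation=cv2.INTER_CUBIC))
    for n in ("tip","spot","probe"):
        for d in robot.landmark_of(n,c)[:3]: print(c,n,[round(float(v),4) for v in d["point"]],round(float(d["p"]),2))
E
```

```text
time: 13.78
tool_pos: [0.5106, 0.3093, 0.152]
ee_rot: [-1.57, -0.0, -1.222]
wrist_force: [-0.2, 0.7, -0.9]
width: 0.0224
t 13.775 pos [0.5106 0.3093 0.152 ] rot [-89.94  -0.   -70.  ] F [-0.2  0.7 -0.9] w 0.0224
shift mm [ 0.   2.  -0.6]
scene spot [0.5101, 0.3093, 0.0487] 0.57
scene probe [0.5124, 0.3037, 0.1301] 0.82
scene probe [0.5151, -0.134, 0.0578] 0.78
scene probe [0.6766, -0.0319, 0.0017] 0.68
top spot [0.5091, 0.3072, 0.0545] 0.63
top probe [0.5107, 0.3097, 0.1351] 0.55
top probe [0.5141, -0.137, 0.06] 0.46
top probe [0.5553, 0.0007, 0.0629] 0.44
wrist spot [0.5078, 0.3076, 0.0526] 0.69
wrist probe [0.5131, 0.3112, 0.1325] 0.61
```

View pics/scene6c.png

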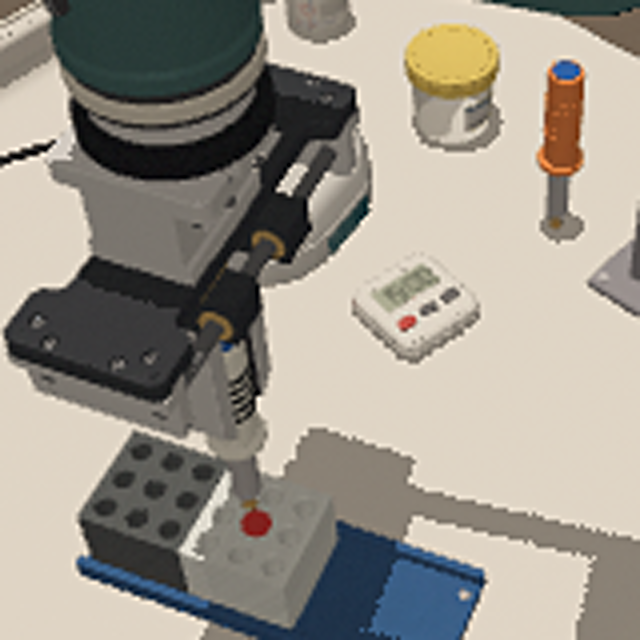

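View pics/top6c.png

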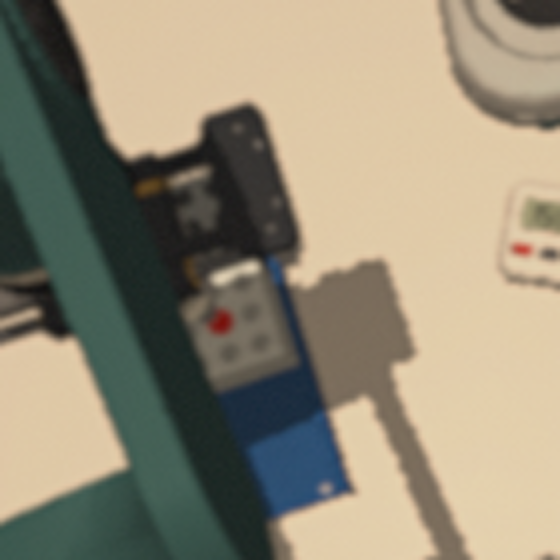

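View pics/wrist6.png

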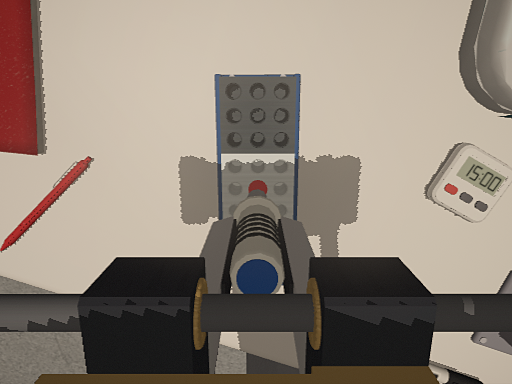

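```bash
cat >> h.py <<'E'
def proj(cam,P):
    f,cx,cy=K[cam];P=np.atleast_2d(np.array(P,float)); q=(P-W[cam][:,3])@W[cam][:,:3]
    return np.c_[q[:,0]/q[:,2]*f+cx,q[:,1]/q[:,2]*f+cy]
E
python3 - <<'E'
from h import *
x,y,z=.5106,.3093,.152
o=z-.0225
print(((proj("scene",[(x,y,o+.0025),(x,y,o-.046),(x,y,o-.058),(x,y,o+.075),(.51,.309,.051)])-[130,120]+.5)*4-.5).round(0))
import cv2
s=cv2.imread("pics/scene6.png")[205:265,165:225]
cv2.imwrite("pics/scene6d.png",cv2.resize(s,None,fx=10,fy=10,interpolation=cv2.INTER_CUBIC))
print(((proj("scene",[(x,y,o+.0025),(x,y,o-.046),(x,y,o-.058),(.51,.309,.051)])-[165,205]+.5)*10-.5).round(0))
E
```

```text
[[238. 433.]
 [249. 489.]
 [251. 502.]
 [219. 338.]
 [257. 523.]]
[[245. 233.]
 [273. 372.]
 [279. 405.]
 [293. 459.]]
```

View pics/scene6d.png

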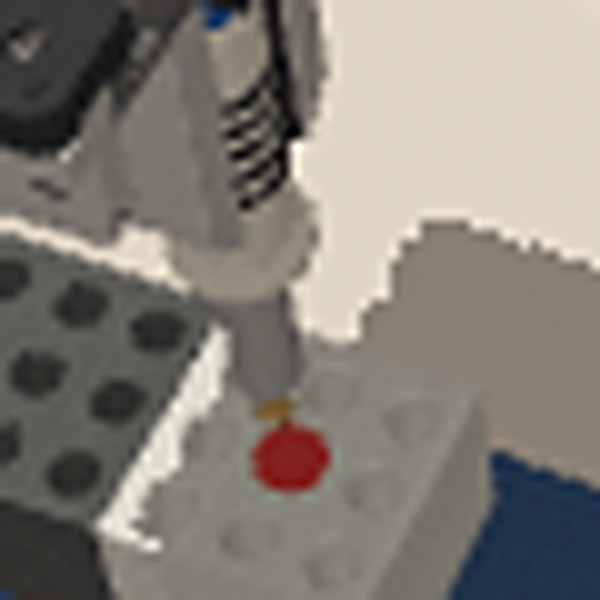

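```bash
cat > f.py <<'E'
from bench import robot
import numpy as np,cv2
F=[];P=[];r=[]
for i in range(8):
    s=robot.snapshot("scene"); o=robot.get_obs(); F.append(o["wrist_force"]);P.append(o["tool_pos"]);r.append(o["ee_rot"])
cv2.imwrite("pics/last_%05d.png"%int(o["time"]*1000),s["color"])
print("t",o["time"],"F",np.mean(F,0).round(2),"+-",np.std(F,0).round(2),"P",np.mean(P,0).round(4),np.std(P,0).round(4),np.degrees(np.mean(r,0)).round(2),o["width"])
E
python3 -m creep '[[0,4,0,0,0,0,255],[0,7,0,0,0,0,255],[0,7,0,0,0,0,255],[0,7,0,0,0,0,255]]'; python3 f.py
```

```text
time: 14.88
tool_pos: [0.5102, 0.3093, 0.1444]
ee_rot: [-1.571, -0.0, -1.221]
wrist_force: [-0.1, 0.4, -1.1]
width: 0.0223
t 15.275 F [ 0.18  0.18 -1.31] +- [0.26 0.37 0.38] P [0.5103 0.3093 0.1446] [0. 0. 0.] [-89.99  -0.   -69.98] 0.023024943552127808
```

```bash
python3 -m creep '[[0,3,0,0,0,0,255],[0,6,0,0,0,0,255],[0,6,0,0,0,0,255]]'; python3 f.py; python3 -m creep '[[0,2,0,0,0,0,255],[0,2,0,0,0,0,255],[0,2,0,0,0,0,255]]'; python3 f.py
```

```text
time: 15.65
tool_pos: [0.5099, 0.3092, 0.1378]
ee_rot: [-1.572, -0.0, -1.221]
wrist_force: [-0.1, 0.8, -1.2]
width: 0.0225
t 16.05 F [ 0.07  0.29 -0.73] +- [0.24 0.58 0.58] P [0.5103 0.3093 0.1385] [0.0001 0.     0.0002] [-9.000e+01 -1.000e-02 -6.999e+01] 0.022346679537019305
time: 16.42
tool_pos: [0.5102, 0.3093, 0.1363]
ee_rot: [-1.571, -0.0, -1.221]
wrist_force: [-0.5, -0.1, -1.0]
width: 0.0222
t 16.825 F [ 0.17 -0.02 -1.08] +- [0.63 0.41 0.41] P [0.5103 0.3093 0.1365] [0. 0. 0.] [-90.    -0.   -69.98] 0.022952897632103016
```

```bash
ls pics|grep last; python3 -m creep '[[0,1,0,0,0,0,255],[0,2,0,0,0,0,255],[0,2,0,0,0,0,255]]'; python3 f.py
python3 - <<'E'
import cv2,glob
f=sorted(glob.glob("pics/last_*"))[-1];s=cv2.imread(f)[205:265,165:225]
cv2.imwrite("pics/c7.png",cv2.resize(s,None,fx=10,fy=10,interpolation=cv2.INTER_CUBIC))
E
```

```text
last_15275.png
last_16050.png
last_16825.png
time: 17.2
tool_pos: [0.5103, 0.3093, 0.1346]
ee_rot: [-1.57, -0.0, -1.221]
wrist_force: [0.5, 0.8, -0.1]
width: 0.0227
t 17.6 F [-0.13 -0.33  0.09] +- [0.36 0.63 0.42] P [0.5103 0.3093 0.1346] [0.     0.     0.0001] [-89.98  -0.   -69.99] 0.02279829047037631
```

View pics/c7.png

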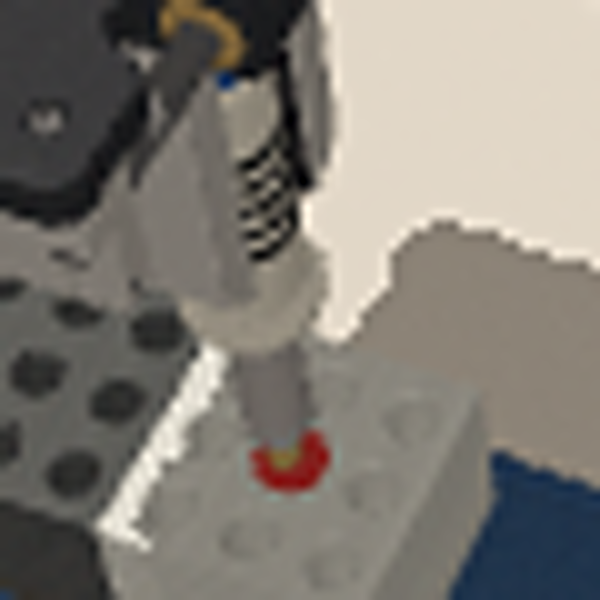

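Contact has started. The ball is at crop pixel (286,460) against a spot centre of (291,459), and Fz has risen about 1.3 N. I press on in small steps.

```bash
python3 -m creep '[[0,1,0,0,0,0,255],[0,2,0,0,0,0,255],[0,3,0,0,0,0,255],[0,3,0,0,0,0,255]]'; python3 f.py;  python3 -m creep '[[0,1,0,0,0,0,255],[0,1.5,0,0,0,0,255],[0,1.5,0,0,0,0,255],[0,1.5,0,0,0,0,255]]'; python3 f.py; python3 f.py
```

```text
time: 18.1
tool_pos: [0.5103, 0.3093, 0.1315]
ee_rot: [-1.571, -0.0, -1.221]
wrist_force: [-0.1, -0.6, 0.6]
width: 0.0226
t 18.5 F [0.05 0.01 1.11] +- [0.2  0.34 0.46] P [0.5103 0.3093 0.1316] [0. 0. 0.] [-89.99  -0.   -69.98] 0.022544187050011412
time: 19.0
tool_pos: [0.5103, 0.3093, 0.13]
ee_rot: [-1.571, -0.0, -1.221]
wrist_force: [0.4, -0.3, 1.8]
width: 0.0226
t 19.4 F [ 0.02 -0.16  1.81] +- [0.23 0.3  0.38] P [0.5103 0.3093 0.13  ] [0. 0. 0.] [-89.99  -0.   -69.99] 0.022731550471939813
t 19.8 F [0.2  0.05 1.96] +- [0.62 0.59 0.55] P [0.5103 0.3093 0.1299] [0. 0. 0.] [-90.    -0.   -69.98] 0.022535701268193972
```

Run:
```python
from bench import robot
import cv2
s=robot.snapshot("wrist")["color"];cv2.imwrite("pics/wrist8.png",s)
s=robot.snapshot("scene")["color"];cv2.imwrite("pics/scene8.png",cv2.resize(s[100:290,130:350],None,fx=3.5,fy=3.1,interpolation=cv2.INTER_CUBIC))
c=s[205:265,165:225];cv2.imwrite("pics/c8.png",cv2.resize(c,None,fx=10,fy=10,interpolation=cv2.INTER_CUBIC))
for n in ("timer","marker","cup"):
    for d in robot.landmark_of(n,"scene")[:1]: print(n,[round(float(v),3) for v in d["point"]],d["p"])
```

```text
timer [0.575, 0.114, 0.0] 0.93
marker [0.369, 0.055, 0.001] 0.74
```

View pics/wrist8.png

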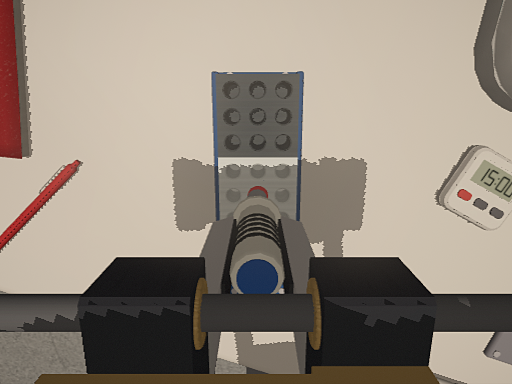

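View pics/c8.png

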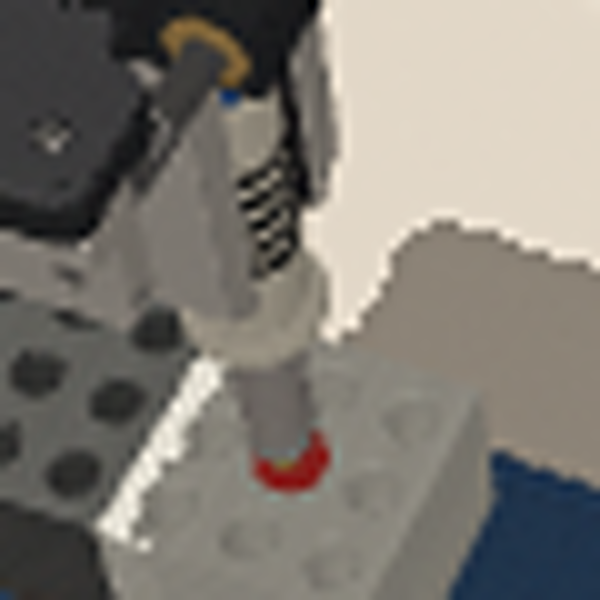

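View pics/scene8.png

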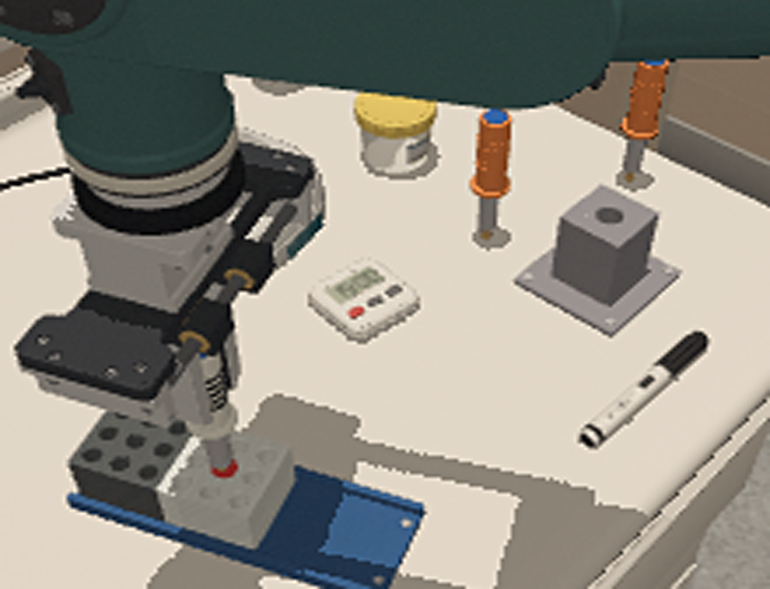

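The views show the tip on the spot, the sheath along the vertical, the blocks together, and the timer, marker and cup in place. Handing in.

Run:
```python
from bench import robot
print(robot.close_job(), robot.get_obs()["time"])
```

```text
the job is handed in; nothing more can be done
the job is handed in; nothing more can be done
```

I pushed the loose block about 27 mm along the carrier until it stopped against the dark block, at about 12.5 N. The white thermometer came out of its stand by the handle, and I handed in at about 20 s with it still held on the red spot.

**Last checks:**
- **Spring:** the force on the tip was about 3.1 N. Force and height both put the spring about 5.5–5.7 mm in, against the 6 mm half way.
- **Tip:** it sits on the red spot, about 1 mm off centre in the last view where the ball showed clearly. The thermometer is within about 1–2° of vertical.
- **Blocks:** they showed no gap right after the push, and the final pictures show nothing moved.
- **Timer and marker:** both are within 4 mm of where they were first measured, about the detector's own accuracy.

**Checks that disagreed or failed:**
- The network did not find the cup in the last picture, but the picture shows it standing in place.
- After the lift, one rough picture reading put the tip about 7 mm off the axis. The closer view above the block did not confirm it.

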